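# Show which boxed cup still lacks its felt

### The arm

A 6-joint arm with a two-finger parallel gripper is mounted at the origin on a cart in front of the work surface, level with it; the furniture and walls round the work are solid. World frame = base frame: x ahead of the robot, y to its left, z up, the work surface at z = 0. Lengths are in mm, angles in rad, forces in N, time in s.
With the tool pointing down it reaches from about 275 to 750 mm from the base axis. Payload 10.2 kg.
Tool frame: the origin (TCP) lies between the finger pads; the fingertips stand 17 mm ahead of it and the grasp point (between the pads) lies 2 mm behind it; z points along the fingers, y is the line along which they close (so a half turn about z gives the same grasp; the last joint's range is limited). The gripper opens to 85 mm and grips with 20 to 120 N. Pads are 22 mm wide; open, the fingers measure 114 mm over their backs; the gripper's body (76 mm by 85 mm) begins 54 mm behind the grasp point. The pads swing forward as they close: fully open they stand 13 mm farther back than shut.
Start: joints at [-1.385, 0.313, 1.498, -0, 1.331, -0.223], TCP at [208.68, -481.751, 248.294] pointing down, gripper open.
Joint ranges: [-2.94, 2.94], [-0.97, 2.17], [0.19, 2.56], [-1.23, 4.37], [0.02, 3.11], [-2.88, 2.88]. Speed limits (rad/s): [2.39, 2.39, 3.01, 3.14, 3.14, 3.14].

### API

Orientations are given as a unit quaternion [w, x, y, z].
In Python, from rig import * gives the robot as it stands.
- The arm moves only by the tool step_arm, never from a script. Its argument "commands" is text: rows parted by semicolons, each of 7 numbers parted by spaces: the opening, from 0 (shut) to 1 (fully open), then the shift along the tool's x, y, z in cm, then the turn, a rotation vector about the tool's x, y, z in rad. In form: hand x y z rx ry rz; .... A call has 1 to 20 rows; each row is the pose to reach, as a shift and turn from the pose commanded when the call began, along the tool's axes at that moment; what a row does not reach only later rows make up. A row lasts 1/12 s, in which the tool goes at most 41.7 mm and 7.16 degrees, less where a joint would pass 70% of its speed; a pose out of reach is approached as far as the arm can. A call with a gripper value outside its range is refused whole. The fingers move at their own pace and stop on an object; "newtons" is the grip in N (left out, the last holds). Time passes only in rows, so rows that repeat a pose let the fingers close. It gives the time, the measured TCP pose, the force, the opening and the grip force at its end, in the units of the state.
- sense(): the state, without advancing time (a new reading comes with each control period).
- capture(name): name is "scene" or "side" or "wrist"; returns the picture (420x560x3 uint8, red, green, blue); there is no depth.
- camera_model(name): a dict with "mtx" (3x3 intrinsics, pixels), "eye" and "rotation" of the camera in the world. Camera axes: x right, y down, z forward; pixel columns grow to the right and rows downward; lengths in mm; the calibration is good to about 2 mm. A picture is of the moment at which its call begins: read the wrist's pose just before it. camera_model takes no time and is no camera call; for the wrist camera it gives the pose at the moment of the call.
- finish_job(): hands the job in; it is judged then, once.
Trained networks look in the newest picture that a camera, given by its name, has taken for a name from the list of things; names that differ only in an ending like _2 or _b are one class to them, and where a whole thing is asked for, a point or a joint stands for the part that bears it (a point fixed in the world has none). Each returns a list of dicts, best first, with "score" (0 to 1); they miss things now and then, are a little off and sometimes report something else, mostly with a low value. They report only what shows in the picture. A call takes as long as a camera call.
- search_frame(camera, label): "rect" ([centre column, centre row, width, height] in pixels, round what is visible of it).
- trace(camera, label): "mask" (420x560 bool, what is visible of it) and "rect" ([centre column, centre row, width, height] in pixels, round what is visible of it).
- spot_point(camera, label): "xy" ([column, row] in pixels: a listed point, or the origin of a listed thing).
The state is a dict: "time_s": time; "joints": joint angles; "dq": joint speeds; "tau": joint torques, N m; "eef_pos": TCP position; "ee_rot": TCP orientation; "force": force on the tool from outside, world axes, zero at the start; "wrist_torque": the same for the moment, N m; "grip_width": opening from 0.0 (shut) to 1.0 (fully open); "grip_force": force on a finger pad.
Only numpy, scipy, OpenCV 4.12 (cv2) and the standard library are available. Lean on these libraries where they do the work, as an engineer would, in place of code of your own. Each camera call takes 0.05 s, during which the arm holds its last target. There are 200 camera calls.

### The job

One of the six turned cups packed in the wooden box was put in without its felt. With your fingertips push the sliding lid fully open by its dark batten, then point at the cup without felt from above, fingertips a couple of centimetres over its rim, and keep pointing at it for two seconds; finish there, so that the joiner sees which one to take out. Do not touch any of the cups, push the lid gently, and leave everything else on the bench where it is.

Things in the scene. Friction and masses are not known exactly. Their poses are not given: they have to be found in the camera images.
- cup_box: Pale wooden box fixed to the bench, 198 (own x) x 136 (own y) x 74 mm; walls 8 mm, the one at +y only 61 mm high. Inside 3 x 2 compartments of 58 mm, centred at own x -62, 0, 62 and y -31, 31 mm, floor 6 mm above the bench, a cup in each. Origin: centre of its underside, z up; own +y, to the robot's left, is the way the lid opens.
- lid (a joint): How far the plywood lid is slid out of the box along the box's +y, in m: 0 shut, 0.112 fully open at its stop. It runs in grooves and cannot be lifted; friction about 2 N, it stays where it is left. Its upper face is 67 mm above the bench, also when open.
- lid_batten (a point): Middle of the dark wooden batten across the lid, by which the lid is pushed; it moves with the lid. 90 mm long (box x), 14 mm wide (box y), 15 mm high; its top is 82 mm, this point 75 mm above the bench. With the lid shut the batten lies over the middle of the box.
- cup_bare: The cup that has no felt: loose pale turned cup, 52 mm across, 50 mm tall, open and hollow with bare wood inside. It stands upright in one of the box's compartments, hidden while the lid is shut, its rim 56 mm above the bench. Origin: centre of its underside, z up.
- cup_red_1: loose turned cup, 52 mm across, 46 mm tall, the dish in its top lined with red felt: a finished one, standing upright in a compartment of the box. Origin: centre of its underside, z up.
- cup_red_2: loose turned cup, 52 mm across, 46 mm tall, the dish in its top lined with red felt: a finished one, standing upright in a compartment of the box. Origin: centre of its underside, z up.
- cup_red_3: loose turned cup, 52 mm across, 46 mm tall, the dish in its top lined with red felt: a finished one, standing upright in a compartment of the box. Origin: centre of its underside, z up.
- cup_navy_1: loose turned cup, 52 mm across, 46 mm tall, the dish in its top lined with navy-blue felt: a finished one, standing upright in a compartment of the box. Origin: centre of its underside, z up.
- cup_navy_2: loose turned cup, 52 mm across, 46 mm tall, the dish in its top lined with navy-blue felt: a finished one, standing upright in a compartment of the box. Origin: centre of its underside, z up.
- green_punch: Bystander: loose green arch punch standing on its cutting ring, 38 mm wide, 135 mm tall. Origin: centre of its underside.
- brown_cup: Bystander: loose red-brown turned cup with navy-blue felt, standing on the bench outside the box, 52 mm across, 46 mm tall. Origin: centre of its underside.
- tape_roll: Bystander: loose roll of masking tape lying flat, 96 mm across, 25 mm high. Origin: centre of its underside.
- pencil: Bystander: loose red pencil lying on the bench, 142 mm long (own y), 7 mm thick. Origin: centre of its underside.
- nail_tin: Bystander: loose round tin, 75 mm across, 58 mm high. Origin: centre of its underside.
- bench_brush: Bystander: loose grey wire brush, 61 x 155 x 91 mm. Origin: centre of its underside.

How it is judged (in metres and radians):
On the way, in this order (a step that is already met when the one before it is completed fails the run):
1. the sliding lid is pushed fully open (value of joint lid above 0.104 m), for 0.2 s.
2. the fingertips point at the cup without felt from just above it for two seconds (horizontal distance between the grasp point and cup_bare below 0.025 m and z of the grasp point in the frame of cup_bare between 0.064 and 0.125 m and value of joint lid above 0.104 m), for 2 s.
At the end, for the whole second after the job is handed in: The lid is open (drawn out at least 104 of 112 mm); the gripper still points at the cup without felt: its grasp point within 25 mm sideways of the cup's axis, the fingertips clear above the rim by up to about 50 mm; no cup has moved by 8 mm, no bystander by 20 mm (all of step 2 and angle between cup_bare's own z axis and vertical below 0.1 rad and distance of each of cup_bare, cup_red_1, cup_red_2, cup_red_3, cup_navy_1, cup_navy_2 from where it was at the start of the episode below 0.008 m and distance of each of green_punch, brown_cup, tape_roll, pencil, nail_tin, bench_brush from where it was at the start of the episode below 0.02 m); the robot touches nothing.
It fails at once if a cup in the box is touched (contact force between any of the fingers, the arm and cup_bare above 0.5 N or contact force between any of the fingers, the arm and cup_red_1 above 0.5 N or contact force between any of the fingers, the arm and cup_red_2 above 0.5 N or contact force between any of the fingers, the arm and cup_red_3 above 0.5 N or contact force between any of the fingers, the arm and cup_navy_1 above 0.5 N or contact force between any of the fingers, the arm and cup_navy_2 above 0.5 N).
It fails at once if a cup in the box is shifted or lifted (distance of any of cup_bare, cup_red_1, cup_red_2, cup_red_3, cup_navy_1, cup_navy_2 from where it was at the start of the episode above 0.008 m).
It fails at once if the lid or the box is pushed or squeezed hard (over 40 N) (contact force between any of the fingers, the arm and cup_box above 40 N).
It fails at once if a bystander is knocked or moved (distance of any of green_punch, brown_cup, tape_roll, pencil, nail_tin, bench_brush from where it was at the start of the episode above 0.02 m).
It also fails if it takes over 42 s, if anything falls off the work surface, if the arm or the gripper's body presses on something with over 40 N, if the wrist force passes 120 N, or if a joint passes its speed limit or range.

## Working session

There is one attempt and no reset: what is moved stays moved. The work goes in short steps, Python scripts to look and compute and a tool call to move; the robot and the scene stay as the last step left them, time stands still between calls to the robot, and variables do not carry over. Pictures are saved under pics/ and viewed, at most 10 in all, crops included, and the job is handed in when it is done.

Besides the shell and the picture viewer there is one more tool, called in YAML: its name, and indented under it one key for each argument. step_arm: Moves the arm, as the interface text tells. Its arguments: {"type":"object","properties":{"commands":{"type":"string"},"newtons":{"type":"number"}},"required":["commands"]}

```bash
mkdir -p pics
cat > h.py <<'E'
from rig import *
import numpy as np, cv2
from scipy.spatial.transform import Rotation as R
def proj(cam,P):
    m=camera_model(cam);p=(np.array(m["rotation"]).T@(np.array(P,float)-m["eye"]).T if 0 else np.array(m["rotation"]).T@(np.array(P,float)-np.array(m["eye"])))
    q=np.array(m["mtx"])@p;return q[:2]/q[2]
def ray(cam,uv,z):
    m=camera_model(cam);d=np.array(m["rotation"])@np.linalg.inv(m["mtx"])@np.array([uv[0],uv[1],1.])
    e=np.array(m["eye"]);return e+d*(z-e[2])/d[2]
def toolshift(P):
    s=sense();q=s["ee_rot"];r=R.from_quat([q[1],q[2],q[3],q[0]])
    return r.inv().apply(np.array(P)-s["eef_pos"])/10
E
python3 - <<'E'
from h import *
s=sense();print(s)
ims=[]
for c in("scene","side"):
    im=capture(c);cv2.imwrite(f"pics/{c}0.png",im[:,:,::-1])
    print(c,camera_model(c)["eye"])
    for l,z in(("lid_batten",75),("cup_box",0),("green_punch",0),("brown_cup",0),("tape_roll",0),("nail_tin",0),("bench_brush",0),("pencil",0)):
        r=spot_point(c,l)
        for d in r[:2]: print(l,round(d["score"],2),np.round(d["xy"]),np.round(ray(c,d["xy"],z)))
E
```

```text
{'time_s': 0.0, 'joints': array([-1.38539444e+00,  3.13457407e-01,  1.49847125e+00,  2.80225107e-05,
        1.33098576e+00, -2.23423192e-01]), 'dq': array([-7.36348717e-04,  1.65288538e-03,  3.53022880e-04,  3.61321147e-05,
       -1.53301275e-04,  1.13212645e-03]), 'tau': array([ 5.03220981e-04, -4.12261713e+01, -2.59745604e+01, -1.64899416e-04,
        4.12923415e-03, -8.22554654e-06]), 'eef_pos': array([ 208.64191105, -481.49629   ,  247.71840982]), 'ee_rot': array([-6.60502390e-04,  9.79180867e-01,  2.02988652e-01,  2.61686470e-05]), 'force': array([ 0.30724315, -0.02349263,  0.1255508 ]), 'wrist_torque': array([-0.00557822,  0.08547534,  0.00763898]), 'grip_force': 0.0, 'grip_width': 1.0002752413288158}
scene [-245.01907362 -269.15631597 1152.04619577]Traceback (most recent call last):
  File "<stdin>", line 9, in <module>
  File "h.py", line 8, in ray
    m=camera_model(cam);d=np.array(m["rotation"])@np.linalg.inv(m["mtx"])@np.array([uv[0],uv[1],1.])
                          ~~~~~~~~~~~~~~~~~~~~~~~^~~~~~~~~~~~~~~~~~~~~~~~
ValueError: matmul: Input operand 1 has a mismatch in its core dimension 0, with gufunc signature (n?,k),(k,m?)->(n?,m?) (size 3 is different from 4)
```

```bash
cat > h.py <<'E'
from rig import *
import numpy as np, cv2
from scipy.spatial.transform import Rotation as R
def quat(q): return R.from_quat(np.roll(q,-1))
def ray(cam,uv,z):
    m=camera_model(cam);d=quat(m["rotation"]).apply(np.linalg.inv(m["mtx"])@np.array([uv[0],uv[1],1.]))
    e=np.array(m["eye"]);return e+d*(z-e[2])/d[2]
def proj(cam,P):
    m=camera_model(cam);q=np.array(m["mtx"])@quat(m["rotation"]).inv().apply(np.array(P,float)-m["eye"]);return q[:2]/q[2]
def toolshift(P):
    s=sense();return quat(s["ee_rot"]).inv().apply(np.array(P)-s["eef_pos"])/10
E
python3 - <<'E'
from h import *
for c in("scene","side"):
    im=capture(c);cv2.imwrite(f"pics/{c}0.png",im[:,:,::-1])
    print(c,camera_model(c)["eye"],camera_model(c)["rotation"])
    for l,z in(("lid_batten",75),("cup_box",0),("green_punch",0),("brown_cup",0),("tape_roll",0),("nail_tin",0),("bench_brush",0),("pencil",0)):
        r=spot_point(c,l)
        for d in r[:2]: print(l,round(d["score"],2),np.round(d["xy"]),np.round(ray(c,d["xy"],z)))
E
```

```text
scene [-245.01907362 -269.15631597 1152.04619577] [-0.31787679  0.83258037 -0.42551013  0.1571795 ]
lid_batten 0.62 [260. 213.] [482. 340.  75.]
cup_box 0.61 [265. 231.] [478. 322.   0.]
cup_box 0.46 [398. 228.] [742. -28.   0.]
green_punch 0.48 [214. 184.] [544. 601.   0.]
brown_cup 0.68 [286. 187.] [683. 382.   0.]
tape_roll 0.62 [196. 204.] [433. 589.   0.]
bench_brush 0.63 [397. 233.] [724. -35.   0.]
pencil 0.43 [220. 264.] [293. 355.   0.]
side [ 437.84708473 -449.91902035  757.82366986] [-0.39136287  0.91945944 -0.03114071  0.02144072]
lid_batten 0.66 [267. 197.] [477. 309.  75.]
lid_batten 0.3 [250. 148.] [440. 513.  75.]
cup_box 0.39 [286. 153.] [549. 588.   0.]
green_punch 0.55 [285. 153.] [546. 587.   0.]
brown_cup 0.73 [335. 197.] [665. 382.   0.]
tape_roll 0.83 [248. 148.] [436. 618.   0.]
tape_roll 0.22 [268. 215.] [478. 322.   0.]
nail_tin 0.87 [281. 352.] [483. -53.   0.]
bench_brush 0.8 [403. 333.] [731. -29.   0.]
pencil 0.51 [195. 210.] [292. 354.  -0.]
```

View pics/scene0.png

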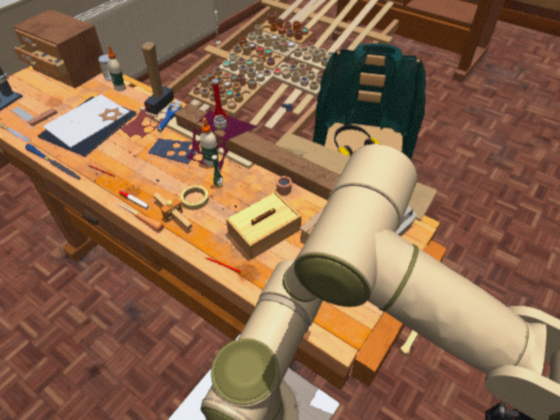

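View pics/side0.png

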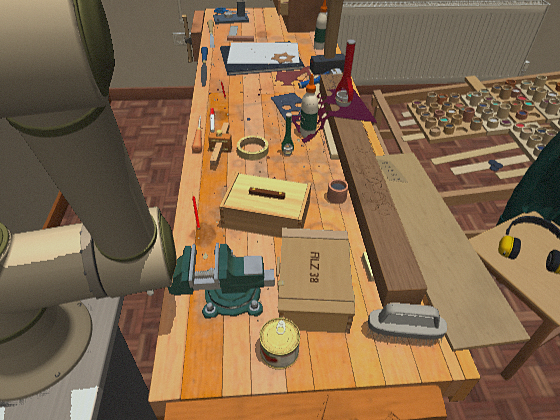

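The side view shows the box at about (267,200) with its batten at (267,191). A vise stands at about (225,275), the tin at (280,343) and the punch at (288,135). I'll lift the arm, carry it over to the box and look from above with the wrist camera.

step_arm:
  commands: "0 0 0 -6 0 0 0;0 0 0 -12 0 0 0;0 0 0 -14 0 0 0;0 51 -61 -16 0 0 0.4;0 51 -61 -16 0 0 0.4;0 51 -61 -16 0 0 0.4;0 51 -61 -16 0 0 0.4;0 51 -61 -16 0 0 0.4;0 51 -61 -16 0 0 0.4;0 51 -61 -16 0 0 0.4;0 51 -61 -16 0 0 0.4;0 51 -61 -16 0 0 0.4;0 51 -61 -16 0 0 0.4;0 51 -61 -16 0 0 0.4;0 51 -61 -16 0 0 0.4;0 51 -61 -16 0 0 0.4;0 51 -61 -16 0 0 0.4;0 51 -61 -16 0 0 0.4;0 51 -61 -16 0 0 0.4;0 51 -61 -16 0 0 0.4"

```text
time_s: 2.67
eef_pos: [409.2, 199.3, 404.7]
ee_rot: [-0.0, 1.0, 0.005, 0.0]
force: [0.9, -1.0, 0.3]
grip_width: -0.0
grip_force: 0.0
```

Run:
```python
from h import *
im=capture("wrist");cv2.imwrite("pics/w1.png",im[:,:,::-1])
print(camera_model("wrist"))
for l,z in(("lid_batten",75),("cup_box",0)):
  for d in spot_point("wrist",l)[:2]: print(l,round(d["score"],2),d["xy"],ray("wrist",d["xy"],z).round(1))
for d in trace("wrist","lid_batten")[:2]:
  print(d["score"],d["rect"])
```

```text
{'mtx': array([[301.90572238,   0.        , 285.53028042],
       [  0.        , 301.90572238, 210.91664121],
       [  0.        ,   0.        ,   1.        ]]), 'eye': array([490.9486178 , 204.05758587, 530.00409151]), 'rotation': array([ 0.11323226,  0.70271145, -0.69312303, -0.11382237])}
lid_batten 0.6 [198.1, 124.2] [468.9 328.1  75. ]
cup_box 0.82 [209.2, 119.2] [473.7 327.    0. ]
0.63 [202.1, 115.1, 106.9, 152.2]
```

View pics/w1.png

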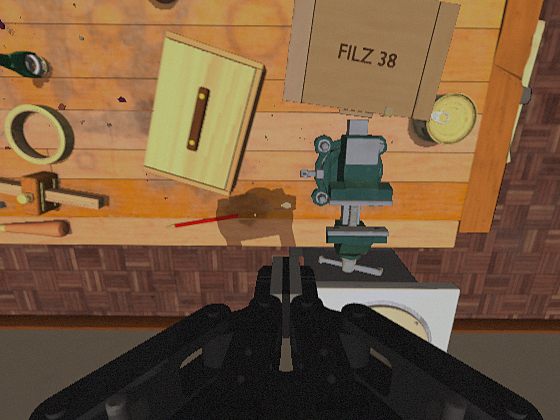

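The wrist view shows the batten running from (203,88) to (192,150), so the box is slightly yawed. Image left is world +y. The far lid corners are at about (168,34) and (265,66), the near ones at (145,165) and (230,192).

Run:
```python
from h import *
for u,z in(((203.5,87.5),82),((191.5,150.5),82),((266,65),74),((231,192),74),((168,33),67),((145,165),67)): print(u,ray("wrist",u,z).round(1))
a=ray("wrist",(203.5,87.5),82);b=ray("wrist",(191.5,150.5),82)
print((a+b)/2,np.arctan2((a-b)[1],(a-b)[0]))
```

```text
(203.5, 87.5) [518.3 310.5  82. ]
(191.5, 150.5) [432.3 334.6  82. ]
(266, 65) [548.4 224.6  74. ]
(231, 192) [367.9 281.   74. ]
(168, 33) [587.2 357.   67. ]
(145, 165) [407.6 412.7  67. ]
[475.3453302 322.5196582  82.       ] -0.2733716340505937
```

step_arm:
  commands: "0 5.5 -8.6 4 0 0 0.1;0 5.5 -8.6 8 0 0 0.2;0 5.5 -8.6 12 0 0 0.3;0 5.5 -8.6 16 0 0 0.3;0 5.5 -8.6 19 0 0 0.3;0 5.5 -8.6 22 0 0 0.3;0 5.5 -8.6 25 0 0 0.3;0 5.5 -8.6 26.5 0 0 0.3;0 5.5 -8.6 26.5 0 0 0.3;0 5.5 -8.6 26.5 0 0 0.3;0 5.5 -8.6 26.5 0 0 0.3"

```text
time_s: 3.78
eef_pos: [464.8, 282.9, 141.7]
ee_rot: [-0.001, 0.989, -0.146, 0.002]
force: [0.5, -0.1, 0.2]
grip_width: 0.001
grip_force: 0.0
```

Run:
```python
from h import *
im=capture("wrist");cv2.imwrite("pics/w2.png",im[:,:,::-1])
s=sense();print(s["eef_pos"],s["ee_rot"],s["force"])
for d in spot_point("wrist","lid_batten")[:2]: print(round(d["score"],2),d["xy"],ray("wrist",d["xy"],75).round(1))
```

```text
[464.78804979 283.04937761 141.74222363] [-8.88489570e-04  9.89351877e-01 -1.45529704e-01  1.78332531e-03] [-0.33120777 -0.68067615  0.41080794]
0.83 [224.0, 235.5] [475.7 323.3  75. ]
0.19 [267.1, 361.6] [362.4 328.5  75. ]
```

View pics/w2.png

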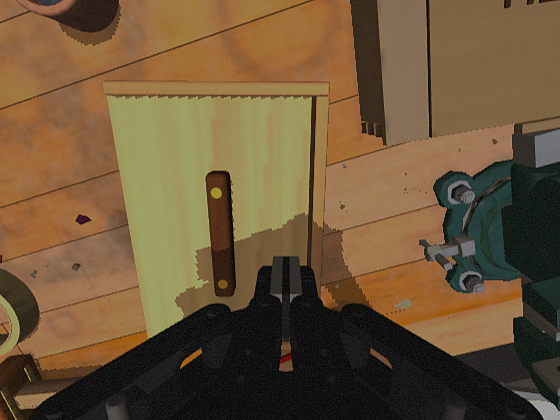

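The fingertips are at (287,262), behind the batten at (222,235). They are about 42 mm from its middle along box −y and aligned with it. I'll descend and then push slowly.

step_arm:
  commands: "0 0 -0.5 1.5 0 0 0;0 0 -0.5 3 0 0 0;0 0 -0.5 4 0 0 0;0 0 -0.5 4.5 0 0 0;0 0 -0.5 4.9 0 0 0;0 0 -0.5 4.9 0 0 0;0 0 -1 4.9 0 0 0;0 0 -1.4 4.9 0 0 0;0 0 -1.8 4.9 0 0 0;0 0 -2.2 4.9 0 0 0;0 0 -2.6 4.9 0 0 0;0 0 -3 4.9 0 0 0;0 0 -3.4 4.9 0 0 0;0 0 -3.8 4.9 0 0 0;0 0 -4.2 4.9 0 0 0"

```text
time_s: 5.13
eef_pos: [475.9, 323.9, 90.6]
ee_rot: [0.0, 0.989, -0.145, 0.0]
force: [0.3, -3.1, 1.4]
grip_width: 0.001
grip_force: 1.4
```

step_arm:
  commands: "0 0 -0.6 0 0 0 0;0 0 -1.2 0 0 0 0;0 0 -1.8 0 0 0 0;0 0 -2.4 0 0 0 0;0 0 -3 0 0 0 0;0 0 -3.6 0 0 0 0;0 0 -4.2 0 0 0 0;0 0 -4.8 0 0 0 0;0 0 -5.4 0 0 0 0;0 0 -6 0 0 0 0;0 0 -6.6 0 0 0 0;0 0 -7.1 0 0 0 0;0 0 -7.6 0 0 0 0;0 0 -8 0 0 0 0;0 0 -8.2 0 0 0 0;0 0 -8.4 0 0 0 0"

```text
time_s: 6.47
eef_pos: [499.8, 404.2, 90.3]
ee_rot: [0.0, 0.989, -0.145, -0.0]
force: [0.6, -2.9, 1.6]
grip_width: -0.0
grip_force: 1.3
```

Run:
```python
from h import *
im=capture("wrist");cv2.imwrite("pics/w3.png",im[:,:,::-1])
s=sense();print(s["eef_pos"],s["force"])
for d in spot_point("wrist","lid_batten")[:2]:
  p=ray("wrist",d["xy"],75);print(round(d["score"],2),d["xy"],p.round(1),(p[0]-475.6)*.288+(p[1]-322.5)*.957)
```

```text
[499.79910038 404.43098731  90.38304926] [ 0.74729793 -1.1729018   1.18120366]
0.84 [249.6, 270.0] [505.7 421.1  75. ] 103.06608412829846
```

View pics/w3.png

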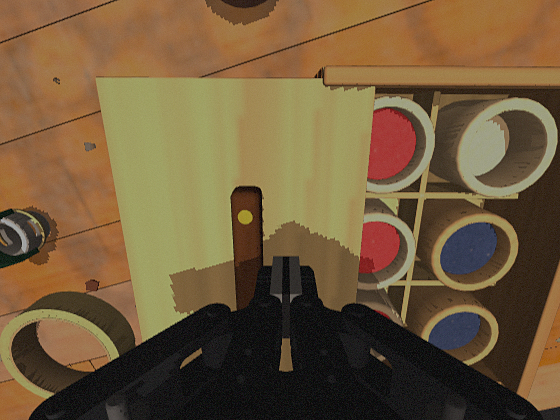

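The lid is nearly open. The bare cup is the far one on the −y side, at (500,145), which is own x +62, y −31. I'll push the last bit gently to the stop.

step_arm:
  commands: "0 0 -0.2 0 0 0 0;0 0 -0.4 0 0 0 0;0 0 -0.55 0 0 0 0;0 0 -0.7 0 0 0 0;0 0 -0.7 0 0 0 0"

```text
time_s: 6.98
eef_pos: [501.7, 411.0, 90.3]
ee_rot: [-0.0, 0.989, -0.145, -0.0]
force: [-1.0, -0.9, 0.3]
grip_width: -0.0
grip_force: 0.6
```

step_arm:
  commands: "0 0 -0.15 0 0 0 0;0 0 -0.3 0 0 0 0;0 0 -0.4 0 0 0 0;0 0 -0.4 0 0 0 0"

```text
time_s: 7.32
eef_pos: [502.4, 413.2, 90.2]
ee_rot: [0.002, 0.989, -0.145, -0.001]
force: [-4.6, -11.2, 4.1]
grip_width: -0.003
grip_force: 6.0
```

The stop is reached at about 12 N. I'll back off, rise, and move above the bare cup for a check.

step_arm:
  commands: "0 0 0.5 0 0 0 0;0 0 1 -1 0 0 0;0 0 1 -3 0 0 0;0 0 1 -6 0 0 0;0 1 3 -8 0 0 0;0 3 6 -8 0 0 0;0 5 9 -8 0 0 0;0 6.3 11.5 -8 0 0 0;0 6.3 12.8 -8 0 0 0;0 6.3 12.8 -8 0 0 0;0 6.3 12.8 -8 0 0 0;0 6.3 12.8 -8 0 0 0"

```text
time_s: 8.32
eef_pos: [526.6, 274.8, 171.0]
ee_rot: [-0.0, 0.989, -0.145, 0.0]
force: [0.5, 0.6, -0.2]
grip_width: 0.001
grip_force: 0.0
```

Run:
```python
from h import *
im=capture("wrist");cv2.imwrite("pics/w4.png",im[:,:,::-1])
s=sense();print(s["eef_pos"],s["force"])
for d in spot_point("wrist","cup_bare")[:2]:
  p=ray("wrist",d["xy"],6);print(round(d["score"],2),d["xy"],p.round(1),toolshift([p[0],p[1],102]))
for d in search_frame("wrist","cup_bare")[:2]:print(d)
for d in spot_point("wrist","lid_batten")[:1]:
  p=ray("wrist",d["xy"],75);print(p.round(1),(p[0]-475.6)*.288+(p[1]-322.5)*.957)
```

```text
[526.4692708  274.9474564  170.79363288] [ 0.27077517  0.63662728 -0.27057567]
0.8 [287.5, 198.1] [523.4 272.8   6. ] [-0.23279176  0.30122684  6.863276  ]
{'rect': [287.0, 212.4, 61.3, 53.3], 'score': 0.71}
{'rect': [226.1, 303.8, 49.4, 16.3], 'score': 0.27}
[505.2 429.4  75. ] 110.86697397825696
```

View pics/w4.png

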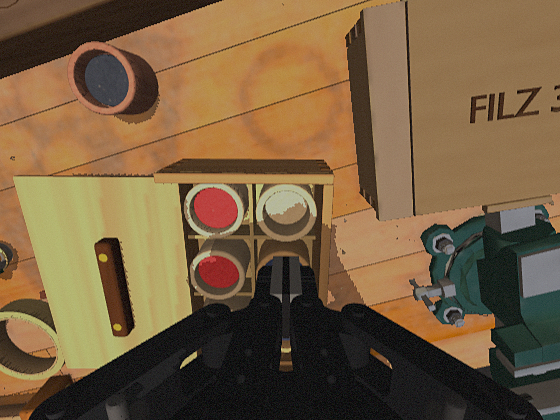

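The wrist view shows the bare cup at (287,210) directly ahead of the fingertips, within 4 mm of the estimate. The lid is at about 111 mm. I'll descend and hold.

step_arm:
  commands: "0 -0.1 0.1 2 0 0 0;0 -0.1 0.1 4 0 0 0;0 -0.1 0.1 5.5 0 0 0;0 -0.1 0.1 6.3 0 0 0;0 -0.1 0.1 6.6 0 0 0;0 -0.1 0.1 6.6 0 0 0;0 -0.1 0.1 6.6 0 0 0;0 -0.1 0.1 6.6 0 0 0;0 -0.1 0.1 6.6 0 0 0"

```text
time_s: 9.27
eef_pos: [525.7, 273.4, 105.3]
ee_rot: [-0.0, 0.989, -0.145, 0.001]
force: [0.3, -0.0, -0.4]
grip_width: -0.0
grip_force: 0.0
```

step_arm:
  commands: "0 0 0 0 0 0 0;0 0 0 0 0 0 0;0 0 0 0 0 0 0;0 0 0 0 0 0 0;0 0 0 0 0 0 0;0 0 0 0 0 0 0;0 0 0 0 0 0 0;0 0 0 0 0 0 0;0 0 0 0 0 0 0;0 0 0 0 0 0 0;0 0 0 0 0 0 0;0 0 0 0 0 0 0;0 0 0 0 0 0 0;0 0 0 0 0 0 0;0 0 0 0 0 0 0;0 0 0 0 0 0 0;0 0 0 0 0 0 0;0 0 0 0 0 0 0;0 0 0 0 0 0 0;0 0 0 0 0 0 0"

```text
time_s: 10.93
eef_pos: [525.3, 273.2, 104.4]
ee_rot: [-0.0, 0.989, -0.145, -0.0]
force: [1.6, 0.5, 0.3]
grip_width: 0.001
grip_force: 0.0
```

step_arm:
  commands: "0 0 0 0 0 0 0;0 0 0 0 0 0 0;0 0 0 0 0 0 0;0 0 0 0 0 0 0;0 0 0 0 0 0 0;0 0 0 0 0 0 0;0 0 0 0 0 0 0;0 0 0 0 0 0 0;0 0 0 0 0 0 0;0 0 0 0 0 0 0;0 0 0 0 0 0 0;0 0 0 0 0 0 0"

```text
time_s: 11.93
eef_pos: [525.3, 273.2, 104.5]
ee_rot: [-0.0, 0.989, -0.145, -0.0]
force: [-0.7, -0.3, 0.7]
grip_width: -0.0
grip_force: 0.0
```

Run:
```python
from h import *
im=capture("side");cv2.imwrite("pics/s5.png",cv2.resize(im[90:370,150:450,::-1],None,fx=2,fy=2))
s=sense();print(s["time_s"],s["eef_pos"],s["force"])
```

```text
11.9833 [525.31293402 273.19509564 104.47148919] [-0.02407591  0.04838709 -0.56883198]
```

View pics/s5.png

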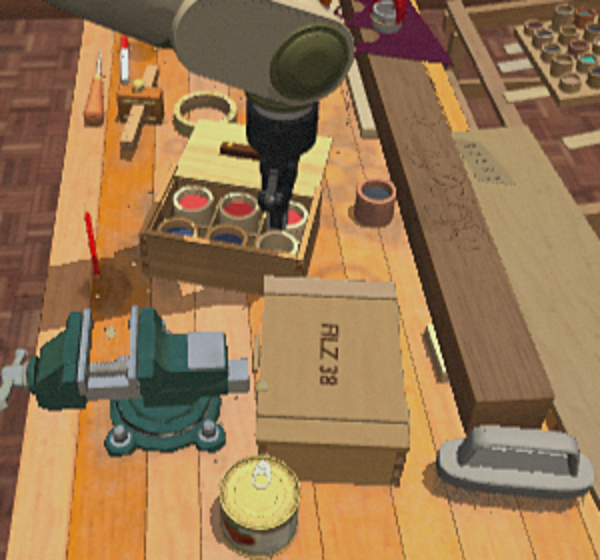

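The side view shows the closed fingertips just above the bare cup at about (278,235), the lid open, and everything else in place.

```bash
python3 -c "
from rig import *
print(finish_job())"
```

```text
the job is handed in; nothing more can be done
None
```

I pushed the lid fully open to its stop and handed the job in with the fingertips held about 3 cm over the rim of the cup without felt (own x +62, y −31 mm); no cup was touched, and nothing else on the bench had visibly moved.

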